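# Unplug the tall battery from the charging base

### The job

The tall round battery for the hand mixer is charged: pull it straight up out of the charging base, against the spring catch that holds it, and stand it upright on the square cake board. Leave the short square battery plugged in.

Things in the scene. Friction and masses are not known exactly. Their poses are not given: they have to be found in the camera images.
- tall_pack_grip (a point): Head centre of the tall battery, in either bay: black upright cylinder, 46 mm diameter, 60 mm high, on a grey plug foot 36 x 32 mm, 28 mm long (88 mm in all, 0.2 kg). Plugged in, only the head shows and this point is 70 mm above the table; it is 58 mm above the foot's bottom, 30 mm below the flat top. z points up along the battery.
- short_pack_grip (a point): Centre of the head of the other battery, to be left plugged in: a black square block 46 x 46 mm and 30 mm high on the same kind of foot. Plugged in, this point is 55 mm above the table and the flat top 70 mm.
- charging_base: White base fixed to the table, 100 (x) by 196 (y) by 40 mm high, origin centre of underside. Bays at its y = +45 and -45 mm, 29 mm deep. Each has a sprung catch at +x (steel slide, 6 mm above the top, x = 32 to 44) that snaps into the battery's foot: pulling up takes about 10 N over the first 5 mm, then little; the foot is clear after 30 mm of lift.
- cake_board: Square pale cake board lying flat on the table, fixed, 208 x 208 mm and 9 mm thick, origin at the centre of its underside, sides along its x and y. A tall battery standing on it has its head centre 67 mm above the table.
There are look-alikes about, which are no part of the job. Leave any purple look-alike of the part that bears tall_pack_grip alone.

How it is judged:
By the outcome, as a careful person would: the job done as asked, in the order asked, and still so for the second after the job is handed in, with the robot touching nothing.
It also fails if it takes over 38 s, if anything falls off the work surface, if the arm or the gripper's body presses on something with over 40 N, if the wrist force passes 120 N, or if a joint passes its speed limit or range.

### The arm

A 6-joint arm with a two-finger parallel gripper is mounted at the origin on a cart in front of the work surface, level with it; the furniture and walls round the work are solid. World frame = base frame: x ahead of the robot, y to its left, z up, the work surface at z = 0. Lengths are in m, angles in rad, forces in N, time in s.
With the tool pointing down it reaches from about 0.375 to 0.9 m from the base axis. Payload 3.1 kg.
Tool frame: the origin (TCP) lies at the very end of the fingers, on their centre line; the grasp point (between the pads) lies 19 mm behind it; z points along the fingers, y is the direction in which the jaws open and shut (so a half turn about z gives the same grasp; the last joint's range is limited). The gripper opens to 85 mm and grips with 20 to 120 N. Pads are 22 mm wide; open, the fingers measure 114 mm over their backs; the gripper's body (76 mm by 85 mm) begins 54 mm behind the grasp point. The pads swing forward as they close: fully open they stand 13 mm farther back than shut.
Start: joints at [-1.284, 0.527, 1.433, -0, 1.181, -0.178], TCP at [0.281, -0.558, 0.231] pointing down, gripper open.
Joint ranges: [-3.08, 3.08], [-0.75, 2.2], [0.22, 2.44], [-1.43, 4.57], [0, 2.65], [-2.85, 2.85]. Speed limits (rad/s): [2.79, 2.79, 3.14, 3.14, 3.14, 3.14].

### API

Orientations are given as a unit quaternion [x, y, z, w].
In Python, from station import * gives the robot as it stands.
- The arm moves only by the tool jog_arm, never from a script. Its argument "motion" is a list of rows, each a list of 5 numbers: the shift along the world's x, y, z in cm, then the turn about the world's z in degrees, then the closure in counts, from 0 (fully open) to 255 (shut). In form: [[tx, ty, tz, yaw, jaw], ...]. A call has 1 to 10 rows; each row shifts and turns the pose as measured when the row begins; what a row does not reach is not made up. A row lasts 1/12 s, in which the tool goes at most 41.7 mm and 7.16 degrees, less where a joint would pass 70% of its speed; a pose out of reach is approached as far as the arm can. A call with a gripper value outside its range is refused whole. The fingers move at their own pace and stop on an object; "squeeze" is the grip in N (left out, the last holds). Time passes only in rows, so rows that do not move let the fingers close. It gives the time, the measured TCP pose, the force and the opening at its end, in the units of the state.
- sense(): the state, without advancing time (a new reading comes with each control period).
- snapshot(name): name is "side" or "top" or "wrist"; returns a dict with "img" (400x640x3 uint8, red, green, blue), "depth" (400x640 float32, m along the optical axis (not along the pixel's ray), 0 where there is no reading), "intrinsics" (3x3 intrinsics, pixels), "dist_coeffs" ([k1, k2, p1, p2, k3] as OpenCV has them; the pictures are not rectified), "eye" and "attitude" of the camera in the world. Camera axes: x right, y down, z forward; pixel columns grow to the right and rows downward; lengths in m; the calibration is good to about 2 mm. A picture is of the moment at which its call begins.
- sign_off(): hands the job in, once; it reports no verdict.
The state is a dict: "t": time; "q": joint angles; "qd": joint speeds; "tau": joint torques, N m; "tcp_pos": TCP position; "tool_rot": TCP orientation; "force": force on the tool from outside, world axes, zero at the start; "ft_torque": the same for the moment, N m; "finger_gap": opening from 0.0 (shut) to 1.0 (fully open).
Only numpy, scipy, OpenCV 4.12 (cv2) and the standard library are available. Lean on these libraries where they do the work, as an engineer would, in place of code of your own. Each camera call takes 0.05 s, during which the arm holds its last target.

## Working session

There is one attempt and no reset: what is moved stays moved. The work goes in short steps, Python scripts to look and compute and a tool call to move; the robot and the scene stay as the last step left them, time stands still between calls to the robot, and variables do not carry over. Pictures are saved under pics/ and viewed, and the job is handed in when it is done.

Besides the shell and the picture viewer there is one more tool, called by a JSON object that holds its "name" and its "arguments". jog_arm: Moves the arm, as the interface text tells. Its arguments: {"type":"object","properties":{"motion":{"type":"array","items":{"type":"array","items":{"type":"number"}}},"squeeze":{"type":"number"}},"required":["motion"]}

```bash
mkdir -p pics
cat > h.py <<'E'
from station import *
import numpy as np, cv2
def snap(n,tag):
    s=snapshot(n); cv2.imwrite(f'pics/{tag}.png',s['img'][:,:,::-1]); np.savez(f'pics/{tag}.npz',**{k:np.array(v) for k,v in s.items()}); return s
E
python3 - <<'E'
from h import *
for n in('top','side'):
    s=snap(n,n+'0'); print(n,s['eye'],s['attitude'],s['intrinsics'],s['dist_coeffs'])
print(sense())
E
```

```text
top [0.29178805 0.19135943 1.06201151] [ 0.71318675 -0.69638867  0.05505127 -0.05811057] [[411.39068255   0.         324.98142376]
 [  0.         411.39068255 193.74308388]
 [  0.           0.           1.        ]] [-0.08726189  0.          0.          0.          0.        ]
side [-0.03816458  0.29274298  1.05385994] [-0.61303986  0.75780853 -0.1699444   0.14500781] [[432.00868548   0.         315.65672575]
 [  0.         432.00868548 202.63640321]
 [  0.           0.           1.        ]] [-0.024713  0.        0.        0.        0.      ]
{'t': 0.1, 'q': array([-1.28352226e+00,  5.28392780e-01,  1.43373793e+00, -8.65627031e-06,
        1.18139639e+00, -1.78499301e-01]), 'qd': array([ 0.00024614, -0.00138203, -0.00175283,  0.00047668, -0.00185508,
        0.00065086]), 'tau': array([ 4.24031450e-04, -4.43304241e+01, -1.78586841e+01, -2.79538735e-04,
        3.86670639e-03, -2.32485894e-05]), 'tcp_pos': array([ 0.28054134, -0.55780196,  0.23043096]), 'tool_rot': array([ 9.73003405e-01,  2.30788732e-01, -5.65753311e-05, -9.65573874e-04]), 'force': array([-0.44874434, -0.47744541,  0.47650076]), 'ft_torque': array([ 0.02346687, -0.02883735,  0.02317704]), 'finger_gap': 1.0050630808031167}
```

View pics/top0.png

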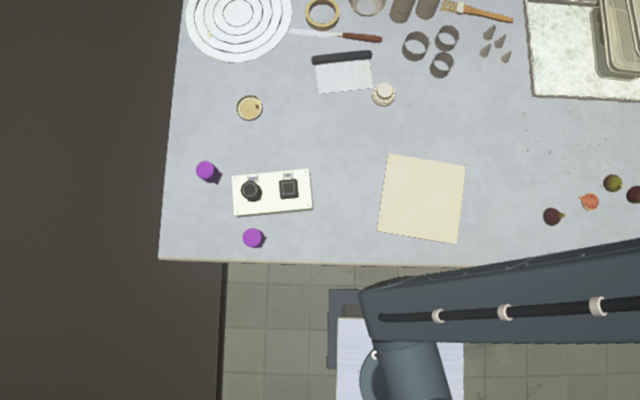

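View pics/side0.png

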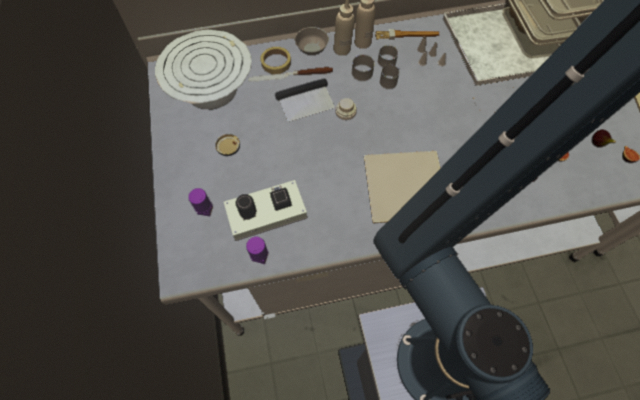

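The top view shows the base at about (272,193). The tall round head is at (250,190), the square one at (289,188), the board centre at (422,199), and the purple look-alikes at (207,172) and (253,238). The side view agrees. Next I'll measure these.

```bash
cat >> h.py <<'E'
from scipy.spatial.transform import Rotation as R
def ray(s,uv):
    p=cv2.undistortPoints(np.array(uv,float).reshape(-1,1,2),np.array(s['intrinsics']),np.array(s['dist_coeffs'])).reshape(-1,2)
    return R.from_quat(s['attitude']).apply(np.c_[p,np.ones(len(p))])
def onplane(s,uv,z):
    d=ray(s,uv); e=np.array(s['eye']); return e+d*((z-e[2])/d[:,2])[:,None]
def cloud(s):
    h,w=s['depth'].shape; u,v=np.meshgrid(np.arange(w),np.arange(h))
    d=ray(s,np.stack([u.ravel(),v.ravel()],1)); c=R.from_quat(s['attitude']).inv().apply(d)
    P=np.array(s['eye'])+d*(s['depth'].ravel()/c[:,2])[:,None]; return P.reshape(h,w,3)
E
python3 - <<'E'
from h import *
for n in('top','side'):
    s=dict(np.load(f'pics/{n}0.npz')); P=cloud(s); im=s['img']; hsv=cv2.cvtColor(im,cv2.COLOR_RGB2HSV)
    print(n,'axes cam x,z',R.from_quat(s['attitude']).as_matrix()[:,[0,2]].T.round(2))
    x,y,z=P[...,0],P[...,1],P[...,2]; ok=s['depth']>0
    roi=np.zeros(ok.shape,bool); roi[140:262,165:345]=1
    def rep(nm,m):
        k,l,st,ce=cv2.connectedComponentsWithStats(m.astype(np.uint8))
        for i in range(1,k):
            if st[i,4]>40:
                q=l==i; print(nm,st[i],'px',ce[i].round(1),'xyz',[np.median(a[q]).round(4) for a in(x,y,z)],'x',x[q].min().round(3),x[q].max().round(3),'y',y[q].min().round(3),y[q].max().round(3))
    rep('table z',roi&ok&(abs(z)<.008)&(im.min(2)>120)) 
    rep('z>.09',roi&ok&(z>.09)&(z<.115))
    rep('z.06-.08',roi&ok&(z>.062)&(z<.08))
    rep('basetop',roi&ok&(z>.032)&(z<.048)&(im.min(2)>150))
    m=((roi&ok&(z>.030)&(z<.050)&(im.min(2)>150))).astype(np.uint8)
    c=max(cv2.findContours(m,0,2)[0],key=cv2.contourArea); w=onplane(s,c.reshape(-1,2),.04)[:,:2]
    r=cv2.minAreaRect(w.astype(np.float32)*1000); print('base rect',r)
    m=((hsv[...,0]>12)&(hsv[...,0]<32)&(hsv[...,1]>40)&(im[...,0]>170)).astype(np.uint8); m[:140]=0;m[260:]=0;m[:,:345]=0;m[:,480:]=0
    c=max(cv2.findContours(m,0,2)[0],key=cv2.contourArea); w=onplane(s,c.reshape(-1,2),.009)[:,:2]
    print('board rect',cv2.minAreaRect(w.astype(np.float32)*1000))
    cv2.imwrite(f'pics/{n}crop.png',cv2.resize(im[140:260,180:340,::-1],None,fx=5,fy=5,interpolation=2))
E
```

```text
top axes cam x,z [[ 0.02 -1.   -0.  ]
 [ 0.16  0.01 -0.99]]
table z [  165   140   180   122 17812] px [253.2 201.8] xyz [np.float64(0.4234), np.float64(0.4006), np.float64(0.0007)] x 0.281 0.61 y 0.145 0.629
z>.09 [199 164  14  14  65] px [204.8 168.8] xyz [np.float64(0.5047), np.float64(0.4922), np.float64(0.0909)] x 0.483 0.515 y 0.474 0.507
z>.09 [240 180  20  20 295] px [249.8 189.4] xyz [np.float64(0.4539), np.float64(0.3765), np.float64(0.101)] x 0.431 0.477 y 0.355 0.401
z>.09 [250 229  10  15  45] px [255.1 235.9] xyz [np.float64(0.3459), np.float64(0.3603), np.float64(0.0912)] x 0.327 0.36 y 0.351 0.371
z.06-.08 [202 166  15  15  47] px [211.5 175.3] xyz [np.float64(0.4889), np.float64(0.4774), np.float64(0.0711)] x 0.48 0.515 y 0.471 0.504
z.06-.08 [279 178  19  21 329] px [288.  187.9] xyz [np.float64(0.464), np.float64(0.2884), np.float64(0.0707)] x 0.44 0.49 y 0.266 0.312
basetop [ 232  169   80   47 2292] px [271.6 192.4] xyz [np.float64(0.4528), np.float64(0.3333), np.float64(0.0409)] x 0.398 0.52 y 0.232 0.435
base rect ((459.0596008300781, 333.9127502441406), (102.3
[... 874 characters left out ...]
88), np.float64(0.0713)] x 0.481 0.509 y 0.474 0.516
z.06-.08 [238 207  18  10  54] px [247.8 212.7] xyz [np.float64(0.4366), np.float64(0.3768), np.float64(0.0707)] x 0.432 0.452 y 0.358 0.4
z.06-.08 [248 244  18  14  54] px [258.3 253.6] xyz [np.float64(0.3235), np.float64(0.367), np.float64(0.0724)] x 0.319 0.345 y 0.348 0.391
basetop [ 224  180   82   55 1760] px [264.3 208.8] xyz [np.float64(0.448), np.float64(0.3369), np.float64(0.0406)] x 0.401 0.524 y 0.234 0.438
base rect ((462.19976806640625, 336.0321960449219), (99.87952423095703, 196.3365020751953), 7.040772914886475)
board rect ((468.0037841796875, -52.85032653808594), (202.11219787597656, 185.31349182128906), 81.92861938476562)
```

View pics/topcrop.png

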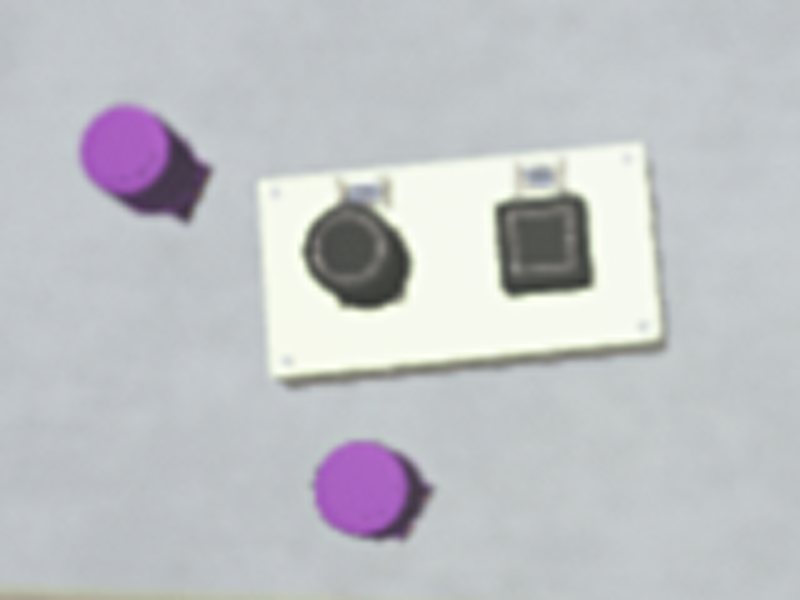

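Run:
```python
from h import *
s=dict(np.load('pics/top0.npz')); im=s['img']; hsv=cv2.cvtColor(im,cv2.COLOR_RGB2HSV)
print(im[200,420],hsv[200,420],im[200,350],hsv[200,350])
m=((hsv[...,0]>8)&(hsv[...,0]<35)&(hsv[...,1]>25)&(im[...,0]>120)).astype(np.uint8); m[:140]=0;m[252:]=0;m[:,:360]=0;m[:,480:]=0
c=max(cv2.findContours(m,0,2)[0],key=cv2.contourArea); print(cv2.boundingRect(c)); w=onplane(s,c.reshape(-1,2),.009)[:,:2]
print('board',cv2.minAreaRect(w.astype(np.float32)*1000))
print(cloud(s)[200,420])
for n,f in(('top',lambda z:0),('side',lambda z:0)):
    s=dict(np.load(f'pics/{n}0.npz'));P=cloud(s);z=P[...,2];m=(z>.095)&(z<.106);m[:140]=0;m[260:]=0;m[:,:225]=0;m[:,275:]=0
    c=max(cv2.findContours(m.astype(np.uint8),0,2)[0],key=cv2.contourArea)
    w=onplane(s,c.reshape(-1,2),.1)[:,:2]; print(n,'tall top circle',cv2.minEnclosingCircle(w.astype(np.float32)*1000))
```

```text
[226 223 200] [ 27  29 226] [197 202 204] [ 99   9 204]
(377, 154, 88, 90)
board ((457.137939453125, -53.334693908691406), (208.22915649414062, 208.02490234375), 81.73765563964844)
[ 0.45151575 -0.04952225  0.00728094]
top tall top circle ((453.4134826660156, 376.87725830078125), 23.3055419921875)
side tall top circle ((453.7032470703125, 380.8338623046875), 23.895292282104492)
```

{"name": "jog_arm", "arguments": {"motion": [[2,3,1,5,0],[2,3,1,5,0],[2,3,0,5,0],[2,3,0,5,0],[2,3,0,5,0],[2,3,0,5,0],[2,3,0,5,0],[2,3,0,5,0],[1,3,0,5,0],[1,3,0,5,0]], "squeeze": 60}}

```text
t: 0.93
tcp_pos: [0.4615, -0.2508, 0.2463]
tool_rot: [0.776, 0.631, -0.001, -0.001]
force: [0.6, -0.4, -0.1]
finger_gap: 0.995
```

{"name": "jog_arm", "arguments": {"motion": [[0,4,0,2,0],[0,4,0,2,0],[0,4,0,2,0],[0,4,0,2,0],[0,4,0,2,0],[0,4,0,2,0],[0,4,0,2,0],[0,4,0,2,0],[0,4,0,2,0],[0,4,0,1,0]]}}

```text
t: 1.77
tcp_pos: [0.4591, 0.1642, 0.2441]
tool_rot: [0.655, 0.756, -0.002, -0.002]
force: [1.1, -1.4, 0.3]
finger_gap: 1.0
```

{"name": "jog_arm", "arguments": {"motion": [[0,4,0,0,0],[0,4,0,0,0],[0,4,0,0,0],[0,4,0,0,0],[0,3,0,0,0],[0,2,0,0,0],[0,0,0,0,0]]}}

```text
t: 2.35
tcp_pos: [0.4537, 0.3913, 0.2418]
tool_rot: [0.651, 0.759, -0.002, -0.003]
force: [0.4, 0.8, 0.0]
finger_gap: 1.002
```

Run:
```python
from h import *
st=sense();print(st['tcp_pos'],st['force'],(R.from_quat(st['tool_rot'])).as_matrix().round(3))
s=snap('wrist','w1');print(s['eye'])
```

```text
[0.45366882 0.39128019 0.24175118] [0.42413722 0.82170976 0.00761609] [[-0.153  0.988 -0.007]
 [ 0.988  0.153  0.001]
 [ 0.002 -0.007 -1.   ]]
[0.4439494  0.457379   0.38493768]
```

View pics/w1.png

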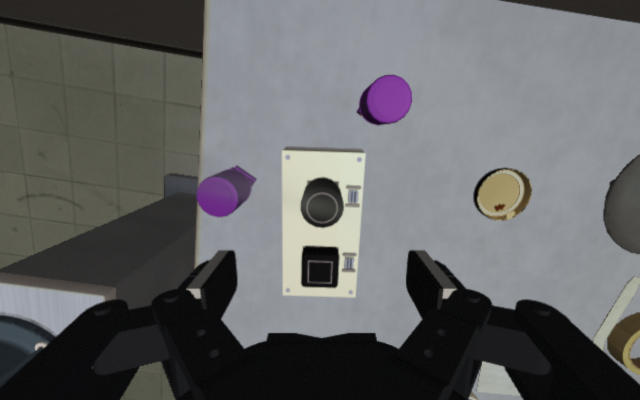

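The wrist view shows the tall head at (322,205), the short one at (320,267), and purple at (385,100) and (225,195), clear of the jaws. I'll check the head position from here.

Run:
```python
from h import *
s=dict(np.load('pics/w1.npz'));P=cloud(s);z=P[...,2];m=(z>.094)&(z<.107);m[:150]=0;m[240:]=0;m[:,:290]=0;m[:,360:]=0
c=max(cv2.findContours(m.astype(np.uint8),0,2)[0],key=cv2.contourArea)
w=onplane(s,c.reshape(-1,2),.1)[:,:2]; print(cv2.minEnclosingCircle(w.astype(np.float32)*1000),np.median(P[m],0),m.sum())
```

```text
((454.2729797363281, 380.1714782714844), 22.955106735229492) [0.45413229 0.3807835  0.10063945] 1439
```

{"name": "jog_arm", "arguments": {"motion": [[0,-1.1,0,-1.5,0],[0,0,-3,0,0],[0,0,-3,0,0],[0,0,-3,0,0],[0,0,-3,0,0],[0,0,-1,0,0],[0,0,0,0,0]]}}

```text
t: 2.98
tcp_pos: [0.4541, 0.3645, 0.11]
tool_rot: [0.667, 0.745, -0.004, -0.001]
force: [-0.5, -0.1, 0.8]
finger_gap: 1.0
```

{"name": "jog_arm", "arguments": {"motion": [[0,1,0,0,0],[0,0.3,0,0,0],[0,0,0,0,0]]}}

```text
t: 3.23
tcp_pos: [0.4559, 0.3759, 0.1126]
tool_rot: [0.669, 0.744, -0.004, -0.0]
force: [-0.6, -0.5, 0.1]
finger_gap: 1.001
```

{"name": "jog_arm", "arguments": {"motion": [[-0.2,0.4,-1,0,0],[0,0,-2,0,0],[0,0,-1.5,0,0],[0,0,-1,0,0],[0,0,0,0,0],[0,0,0,0,0]]}}

```text
t: 3.73
tcp_pos: [0.4583, 0.3856, 0.062]
tool_rot: [0.668, 0.744, 0.005, 0.003]
force: [0.1, 0.2, 1.0]
finger_gap: 0.998
```

{"name": "jog_arm", "arguments": {"motion": [[-0.4,-0.5,-0.5,0,0],[0,0,0,0,0],[0,0,0,0,0]]}}

```text
t: 3.98
tcp_pos: [0.4546, 0.3811, 0.0581]
tool_rot: [0.667, 0.745, 0.006, 0.003]
force: [0.0, -0.3, -0.0]
finger_gap: 0.997
```

Centred to within 1 mm, so I'll close the gripper.

{"name": "jog_arm", "arguments": {"motion": [[0,0,0,0,80],[0,0,0,0,100],[0,0,0,0,150],[0,0,0,0,255],[0,0,0,0,255],[0,0,0,0,255],[0,0,0,0,255]], "squeeze": 70}}

```text
t: 4.57
tcp_pos: [0.4553, 0.3812, 0.06]
tool_rot: [0.668, 0.744, 0.008, 0.003]
force: [0.2, 0.0, -0.1]
finger_gap: 0.522
```

Run:
```python
from h import *
st=sense();print(st['tcp_pos'],st['force'],st['ft_torque'],st['finger_gap'])
s=snap('wrist','w2')
```

```text
[0.4552702  0.38119039 0.05997311] [ 0.222       0.00250976 -0.08886901] [0.04844172 0.02802208 0.05030609] 0.5224395222384434
```

View pics/w2.png

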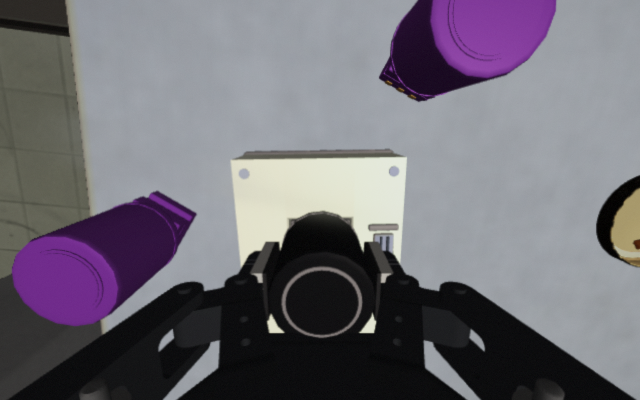

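Both pads are on the round head at about (320,290), and the gap of 0.52 (44 mm) fits. I'll pull straight up.

{"name": "jog_arm", "arguments": {"motion": [[0,0,0.5,0,255],[0,0,0.5,0,255],[0,0,0.7,0,255],[0,0,0.7,0,255]]}}

```text
t: 4.95
tcp_pos: [0.4542, 0.3801, 0.0818]
tool_rot: [0.668, 0.744, 0.005, 0.003]
force: [0.2, -0.3, -1.9]
finger_gap: 0.524
```

{"name": "jog_arm", "arguments": {"motion": [[0,0,1,0,255],[0,0,1,0,255],[0,0,2,0,255],[0,0,2,0,255],[0,0,1,0,255],[0,0,0,0,255],[0,0,0,0,255]]}}

```text
t: 5.53
tcp_pos: [0.4538, 0.3807, 0.165]
tool_rot: [0.668, 0.744, 0.008, 0.003]
force: [-0.1, 0.1, -2.2]
finger_gap: 0.52
```

Run:
```python
from h import *
st=sense();print(st['tcp_pos'],st['tool_rot'],st['force'],st['ft_torque'],st['finger_gap'])
s=snap('side','s3')
cv2.imwrite('pics/s3c.png',cv2.resize(s['img'][120:270,160:360,::-1],None,fx=4,fy=4,interpolation=2))
P=cloud(s);r=P[185:215,268:292];print('short z',np.sort(r[...,2].ravel())[-60:].mean())
```

```text
[0.45381194 0.38065302 0.16497302] [0.66769683 0.7443823  0.00807375 0.00327693] [-0.13545367  0.13405158 -2.16038526] [-0.03849653  0.02154182 -0.00071351] 0.5204426853280721
short z 0.7768014806827556
```

View pics/s3c.png

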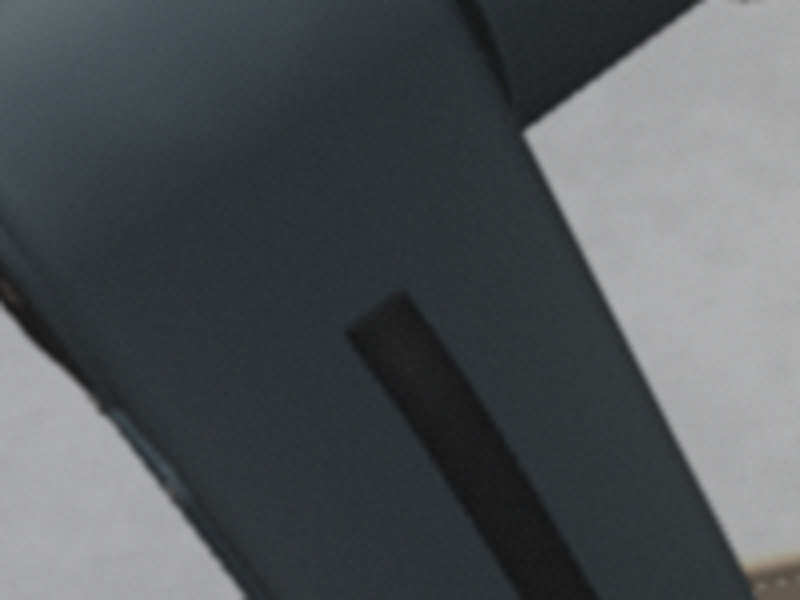

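The arm blocks that view, but the wrist force of -2.2 N matches the battery's weight and the foot is well clear. Next I'll carry it to the board.

{"name": "jog_arm", "arguments": {"motion": [[0,-1,0,0,255],[0,-2,0,0,255],[0,-3,0,0,255],[0,-3,0,0,255],[0,-3,0,0,255],[0,-3,0,0,255],[0,-3,0,0,255],[0,-3,0,0,255],[0,-3,0,0,255],[0,-3,0,0,255]]}}

```text
t: 6.42
tcp_pos: [0.4444, 0.0998, 0.1586]
tool_rot: [0.663, 0.748, 0.002, -0.001]
force: [-0.2, 0.3, -2.3]
finger_gap: 0.523
```

{"name": "jog_arm", "arguments": {"motion": [[0,-3,0,0,255],[0,-3,0,0,255],[0,-3,0,0,255],[0,-2,0,0,255],[0,-1,0,0,255],[0,0,0,0,255],[0,0,0,0,255]]}}

```text
t: 7.0
tcp_pos: [0.4365, -0.034, 0.1546]
tool_rot: [0.667, 0.745, -0.002, -0.006]
force: [1.0, -0.5, -1.8]
finger_gap: 0.526
```

{"name": "jog_arm", "arguments": {"motion": [[1,-1,0,0,255],[0.8,-0.8,0,0,255],[0,0,0,0,255],[0,0,0,0,255]]}}

```text
t: 7.33
tcp_pos: [0.4553, -0.0516, 0.1538]
tool_rot: [0.666, 0.746, -0.002, -0.008]
force: [0.5, 1.1, -1.5]
finger_gap: 0.522
```

Run:
```python
from h import *
st=sense();print(st['tcp_pos'],R.from_quat(st['tool_rot']).as_matrix()[:,2],st['force'],st['ft_torque'],st['finger_gap'])
s=snap('top','t4')
cv2.imwrite('pics/t4c.png',cv2.resize(s['img'][130:280,200:500,::-1],None,fx=2.6,fy=2.6,interpolation=2))
s=snap('side','s4')
cv2.imwrite('pics/s4c.png',cv2.resize(s['img'][130:280,200:500,::-1],None,fx=2.6,fy=2.6,interpolation=2))
```

```text
[ 0.45534715 -0.05155457  0.15377476] [-0.01450797  0.00708131 -0.99986968] [ 0.50404323  1.07352873 -1.47824253] [ 0.00553153 -0.01566412  0.03764455] 0.5222146107226314
```

View pics/t4c.png

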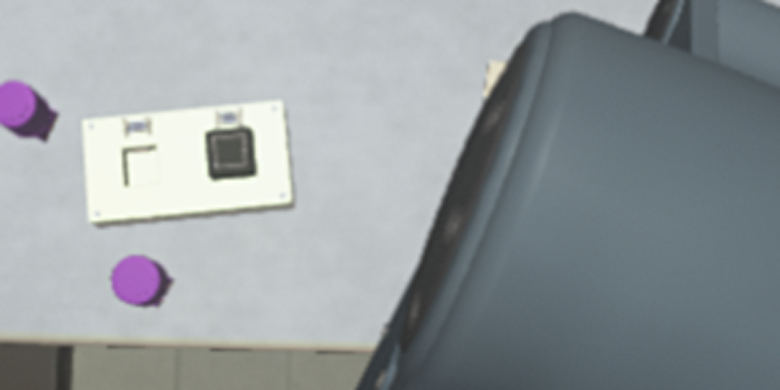

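View pics/s4c.png

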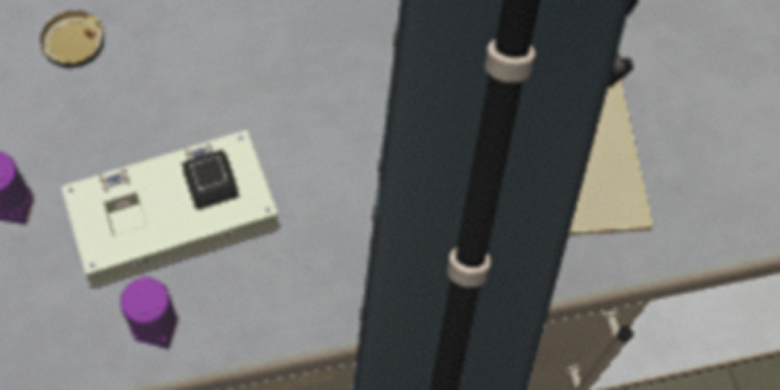

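The round bay is empty, the short battery is still in, and the purple ones haven't moved. I'm over the board centre, so I'll lower it.

{"name": "jog_arm", "arguments": {"motion": [[0,0,-1,0,255],[0,0,-2,0,255],[0,0,-2,0,255],[0,0,-1,0,255],[0,0,0,0,255],[0,0,0,0,255],[0,0,0,0,255]]}}

```text
t: 8.02
tcp_pos: [0.4553, -0.048, 0.0933]
tool_rot: [0.664, 0.748, -0.002, -0.007]
force: [0.0, 0.2, -1.9]
finger_gap: 0.522
```

{"name": "jog_arm", "arguments": {"motion": [[0,0,-1,0,255],[0,0,-1,0,255],[0,0,-0.5,0,255],[0,0,-0.3,0,255],[0,0,0,0,255],[0,0,0,0,255]]}}

```text
t: 8.52
tcp_pos: [0.4585, -0.0482, 0.0687]
tool_rot: [0.663, 0.749, 0.0, -0.002]
force: [0.0, 0.5, -1.8]
finger_gap: 0.523
```

{"name": "jog_arm", "arguments": {"motion": [[0,0,-0.4,0,255],[0,0,-0.3,0,255],[0,0,-0.2,0,255],[0,0,0,0,255],[0,0,0,0,255]]}}

```text
t: 8.93
tcp_pos: [0.4595, -0.0485, 0.0602]
tool_rot: [0.663, 0.749, 0.001, -0.001]
force: [-0.3, -0.4, -2.4]
finger_gap: 0.523
```

{"name": "jog_arm", "arguments": {"motion": [[0,0,-0.2,0,255],[0,0,-0.1,0,255],[0,0,0,0,255],[0,0,0,0,255]]}}

```text
t: 9.27
tcp_pos: [0.4597, -0.0486, 0.057]
tool_rot: [0.663, 0.749, 0.001, -0.001]
force: [0.0, -0.3, -1.4]
finger_gap: 0.529
```

{"name": "jog_arm", "arguments": {"motion": [[0,0,-0.1,0,255],[0,0,-0.1,0,255],[0,0,0,0,255]]}}

```text
t: 9.52
tcp_pos: [0.4597, -0.0487, 0.0574]
tool_rot: [0.663, 0.749, 0.001, -0.0]
force: [0.4, 0.1, -1.7]
finger_gap: 0.525
```

{"name": "jog_arm", "arguments": {"motion": [[0,0,-0.2,0,255],[0,0,0,0,255],[0,0,0,0,255]]}}

```text
t: 9.77
tcp_pos: [0.4603, -0.0491, 0.0576]
tool_rot: [0.663, 0.749, 0.001, 0.001]
force: [0.3, 0.2, -1.2]
finger_gap: 0.528
```

{"name": "jog_arm", "arguments": {"motion": [[0,0,-0.3,0,255],[0,0,-0.1,0,255],[0,0,-0.1,0,255]]}}

```text
t: 10.02
tcp_pos: [0.4604, -0.0493, 0.0569]
tool_rot: [0.662, 0.749, 0.002, 0.003]
force: [-1.5, 0.6, 9.3]
finger_gap: 0.524
```

The foot is on the board, with 9 N upward at the expected height. I'll relax a little and open the jaws.

{"name": "jog_arm", "arguments": {"motion": [[0,0,0.05,0,255],[0,0,0,0,120],[0,0,0,0,100],[0,0,0,0,80],[0,0,0,0,60],[0,0,0,0,30],[0,0,0,0,0],[0,0,0,0,0],[0,0,0,0,0]], "squeeze": 20}}

```text
t: 10.77
tcp_pos: [0.4607, -0.0494, 0.0559]
tool_rot: [0.663, 0.749, 0.002, 0.002]
force: [-0.5, 0.3, -0.3]
finger_gap: 0.999
```

Run:
```python
from h import *
st=sense();print(st['tcp_pos'],st['force'],st['finger_gap'])
s=snap('wrist','w5')
P=cloud(s);z=P[...,2];m=(z>.09)&(z<.104)&(abs(P[...,0]-.458)<.04)&(abs(P[...,1]+.05)<.04);print(m.sum(),np.median(P[m],0))
```

```text
[ 0.46070984 -0.04942354  0.05593672] [-0.48574473  0.31076144 -0.33940382] 0.9990623151154899
8082 [ 0.4587736  -0.04716872  0.09782038]
```

View pics/w5.png

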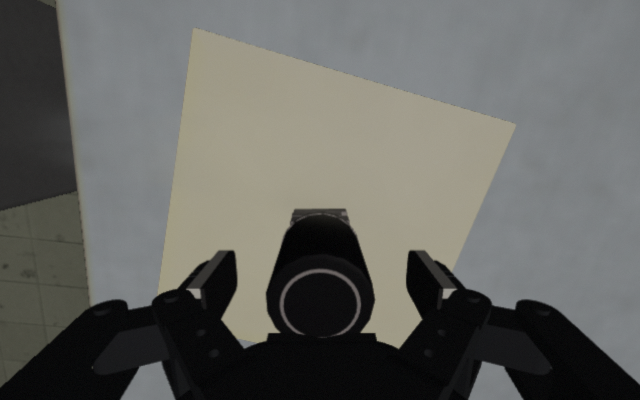

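The battery stands free at about (320,300), top at z = 0.098 (0.097 expected), and the jaws are clear on both sides. Now I'll retreat upward.

{"name": "jog_arm", "arguments": {"motion": [[0,0,1,0,0],[0,0,2,0,0],[0,0,3,0,0],[0,0,3,0,0],[0,0,3,0,0],[0,0,3,0,0],[0,0,2,0,0],[0,0,0,0,0]]}}

```text
t: 11.48
tcp_pos: [0.4573, -0.0484, 0.2318]
tool_rot: [0.663, 0.749, 0.0, -0.001]
force: [0.2, -0.3, 0.8]
finger_gap: 0.997
```

{"name": "jog_arm", "arguments": {"motion": [[0,-2,0,0,0],[0,-3,0,0,0],[0,-4,0,0,0],[0,-4,0,0,0],[0,-4,0,0,0],[0,-4,0,0,0],[0,-4,0,0,0],[0,-2,0,0,0],[0,0,0,0,0],[0,0,0,0,0]]}}

```text
t: 12.32
tcp_pos: [0.4509, -0.3273, 0.2253]
tool_rot: [0.661, 0.75, 0.001, -0.004]
force: [-1.0, 0.4, 0.2]
finger_gap: 1.001
```

Run:
```python
from h import *
st=sense();print(st['t'],st['tcp_pos'],st['force'])
s=snap('top','t6')
cv2.imwrite('pics/t6c.png',cv2.resize(s['img'][130:280,200:500,::-1],None,fx=2.6,fy=2.6,interpolation=2))
P=cloud(s)
for n,x,y,lo,hi in(('tall',.458,-.05,.09,.106),('short',.464,.29,.06,.08)):
    m=(abs(P[...,0]-x)<.04)&(abs(P[...,1]-y)<.04)&(P[...,2]>lo)&(P[...,2]<hi)
    print(n,m.sum(),np.median(P[m],0) if m.any() else 0, np.ptp(P[m],0))
```

```text
12.3167 [ 0.4509031  -0.32727319  0.22531365] [-1.04690764  0.4329963   0.21710771]
tall 294 [ 0.45797644 -0.0509529   0.09817848] [0.04361839 0.04696468 0.01219163]
short 328 [0.46383555 0.2885118  0.07065985] [0.05008121 0.04575663 0.01585674]
```

View pics/t6c.png

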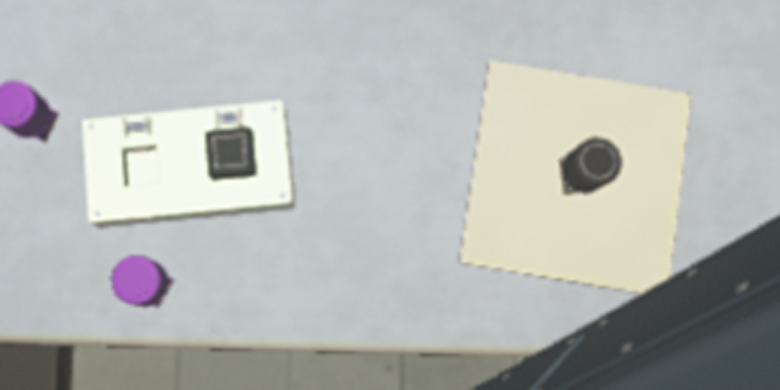

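The tall battery stands upright at crop (595,162), near the board centre. The short battery is still seated, and both purple look-alikes are where they were. Signing off.

```bash
python3 -c "
from station import *
print(sign_off())"
```

```text
the job is handed in; nothing more can be done
None
```

The tall round battery is out of the charging base and standing upright near the middle of the cake board. I signed off at about 12.4 s of the 38 s allowed.

- **Pull:** I gripped the head at 70 N and pulled it straight up out of its bay. The wrist force afterwards was about -2 N, which fits the battery's weight.
- **Placing:** I lowered it until it pressed on the board with about 9 N, opened the jaws, and backed the arm away.
- **Tall battery:** the last top view puts its flat top at (0.458, -0.051, 0.098). The expected height is 0.097, and the board centre is (0.457, -0.053).
- **Everything else:** the short battery is still plugged in with its top at 0.071 (0.070 expected). Both purple look-alikes are where they were, and the arm is touching nothing.
- **What didn't go cleanly:**
  - The arm overshot by up to about 15 mm after some moves. I corrected it each time before gripping or placing.
  - The side view taken during the lift was blocked by the arm. I relied on the wrist force then, and later views confirmed the bay was empty.
- **Not measured:** the peak force during the pull was not recorded, because force is only reported at the end of each move.

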